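# Make up the sensor kit and the soldering kit

### The arm

A 6-joint arm with a two-finger parallel gripper is mounted at the origin on a cart in front of the work surface, level with it; the furniture and walls round the work are solid. World frame = base frame: x ahead of the robot, y to its left, z up, the work surface at z = 0. Lengths are in m, angles in degrees, forces in N, time in s.
With the tool pointing down it reaches from about 0.275 to 0.825 m from the base axis. Payload 4.9 kg.
Tool frame: the origin (TCP) lies at the very end of the fingers, on their centre line; the grasp point (between the pads) lies tcp_to_grasp behind it (tcp_to_grasp is the distance from the TCP to the grasp point, in m); z points along the fingers, y is the line along which they close (so a half turn about z gives the same grasp; the last joint's range is limited). The gripper opens to 85 mm and grips with 20 to 120 N. Pads are 22 mm wide; open, the fingers measure 114 mm over their backs; the gripper's body (76 mm by 85 mm) begins 54 mm behind the grasp point. The pads swing forward as they close: fully open they stand 13 mm farther back than shut.
Start: joints at [57.915, 18.69, -11.035, 60.275, 0, 82.311], TCP at [0.227, 0.501, 0.231] pointing down, gripper open.
Joint ranges: [-152.03, 152.03], [-55.5, 102.48], [-74.3, 77.21], [-110.64, 120.58], [-84.22, 78.4], [-180, 180]. Speed limits (degrees/s): [147.25, 147.25, 180, 180, 180, 180].

### API

Orientations are given as a 3x3 rotation matrix whose columns are the frame's x, y, z axes.
In Python, from station import move_to, move_linear, goto_joints, gripper_to, wait, solve_ik, read_camera, calibration, PlanningError, close_job, cut_out, spot_point, current_time, current_joint_pos, current_qvel, current_joint_torque, current_tcp_pos, current_tool_rot, current_wrist_force, current_ft_torque, current_gripper_width, current_grasp_force, tcp_to_grasp gives the robot as it stands. The module is installed in compiled form; this text tells all that it offers. Calls block until the motion is done:
- move_to(position, orientation): joint-space move of the TCP to a pose.
- move_linear(position, rotation=None, vel=0.15): straight line of the TCP; rotation=None keeps the orientation; vel is the mean speed in m/s.
- goto_joints(angles): joint-space move.
- gripper_to(opening, newtons=None): opening from 0.0 (shut) to 1.0 (fully open); newtons is the grip in N (None keeps the last); returns when the fingers have stopped.
- wait(seconds).
- solve_ik(position, orientation): joint angles nearest the present ones, or None.
- read_camera(name): name is "scene" or "top" or "wrist"; returns (picture, depth): 400x640x3 uint8, red, green, blue; 400x640 float32, m along the optical axis (not along the pixel's ray), 0 where there is no reading.
- calibration(name): a dict with "camera_matrix" (3x3 intrinsics, pixels), "pose" (4x4, takes a point from camera to world coordinates). Camera axes: x right, y down, z forward; pixel columns grow to the right and rows downward; lengths in m; the calibration is good to about 2 mm. A picture is of the moment at which its call begins: read the wrist's pose just before it. calibration takes no time and is no camera call; for the wrist camera it gives the pose at the moment of the call.
A pose or a line that the arm cannot do raises PlanningError and nothing moves.
- close_job(): hands the job in; it is judged then, once.
Trained networks look in the newest picture that a camera, given by its name, has taken for a name from the list of things; names that differ only in an ending like _2 or _b are one class to them, and where a whole thing is asked for, a point or a joint stands for the part that bears it (a point fixed in the world has none). Each returns a list of dicts, best first, with "conf" (0 to 1); they miss things now and then, are a little off and sometimes report something else, mostly with a low value. They report only what shows in the picture. A call takes as long as a camera call. They do not tell look-alikes from the thing itself.
- cut_out(query, camera): "mask" (400x640 bool, what is visible of it) and "location" ([column, row] in pixels, amid what is visible of it).
- spot_point(query, camera): "location" ([column, row] in pixels: a listed point, or the origin of a listed thing).
Readings, each from a call of its own:
- current_time(): time.
- current_joint_pos(): joint angles.
- current_qvel(): joint speeds.
- current_joint_torque(): joint torques, N m.
- current_tcp_pos(): TCP position.
- current_tool_rot(): TCP orientation.
- current_wrist_force(): force on the tool from outside, world axes, zero at the start.
- current_ft_torque(): the same for the moment, N m.
- current_gripper_width(): opening from 0.0 (shut) to 1.0 (fully open).
- current_grasp_force(): force on a finger pad.
Only numpy, scipy, OpenCV 4.12 (cv2) and the standard library are available. Lean on these libraries where they do the work, as an engineer would, in place of code of your own. Each camera call takes 0.05 s, during which the arm holds its last target. There are 200 camera calls.

### The job

Make up two kits from the stock in the middle of the bench: the white dome sensor, the white cube charger and the black-and-grey connector pair go into the blue tray; the solder reel and the flux tin go into the two empty compartments of the yellow tray, beside the heatsink already in its middle one. Put one part in each compartment, resting flat on its floor and the same way up as you found it, and leave the heatsink and the spare brass ferrule where they are.

Things in the scene. Friction and masses are not known exactly. Their poses are not given: they have to be found in the camera images.
- tray_blue: Blue plastic kit tray, fixed. Open box 234 (x) x 114 (y) x 15 mm high, 3 mm walls and floor; two 3 mm cross walls of rim height make three compartments in a row, 72 (x) x 108 (y) mm inside, centred at x = -75, 0, +75 mm, y = 0. Origin: centre of its underside, on the worktop; z up. Empty at the start.
- tray_yellow: Yellow plastic kit tray, fixed. Open box 234 (x) x 114 (y) x 15 mm high, 3 mm walls and floor; two 3 mm cross walls of rim height make three compartments in a row, 72 (x) x 108 (y) mm inside, centred at x = -75, 0, +75 mm, y = 0. Origin: centre of its underside, on the worktop; z up. The heatsink lies in its middle compartment at the start; the other two are empty.
- dome_sensor_mid (a point): Stands on the worktop at the start. White dome sensor, round, 42 mm across at the waist (lower half), 38 mm high with a domed top, 50 g. Point: its centre, half-way up; z up.
- cube_charger_mid (a point): Stands on the worktop at the start. White cube charger with rounded edges, 45 (x) x 44 (y) x 45 mm high, 60 g; smooth sides along its x and y. Point: its centre, half-way up; z up.
- dsub_pair_mid (a point): Stands on the worktop at the start. Flat pair of connector hoods screwed together, one half black, one grey, light rods at the ends. 44 mm along its x (across the seam; 54 mm over the light nubs there, which are only for show and not solid), 54 mm along its y, body 15 mm high (rods to 18 mm), 40 g; can be taken across its x or y. Point: its centre, 7.5 mm above its underside; z up.
- solder_reel_mid (a point): Stands on the worktop at the start. Reel of solder standing on its flange: light blue flanges 54 mm across and 2 mm thick at bottom and top, narrower (38 mm) silvery winding between, 30 mm high, 250 g; take it across the rim of the upper flange. Point: its centre, half-way up; z up.
- flux_pot_mid (a point): Stands on the worktop at the start. Round tin of flux paste, cream body 41 mm across, yellow lid with a green top 43 mm across (upper 8 mm; does not come off), 19 mm high, 50 g. Point: its centre, half-way up; z up.
- heatsink_mid (a point): Bystander: finned silver heatsink, 40 x 40 x 12 mm, lying in the middle compartment of the yellow tray; stays there. Point: its centre, half-way up.
- brass_ferrule_mid (a point): Bystander: spare brass ferrule, 33 mm long (y), 12 mm thick, lying on the worktop among the stock; stays where it is. Point: its centre, half-way up.
Mind the look-alikes: they are no part of the job. Leave any orange or red look-alike of the part that bears dsub_pair_mid alone. Of the things that look like the part that bears flux_pot_mid, the smaller one is meant.

How it is judged:
By the outcome, as a careful person would: the job done as asked, in the order asked, and still so for the second after the job is handed in, with the robot touching nothing.
It also fails if it takes over 115 s, if anything falls off the work surface, if the arm or the gripper's body presses on something with over 40 N, if the wrist force passes 120 N, or if a joint passes its speed limit or range.

## Working session

There is one attempt and no reset: what is moved stays moved. The work goes in short steps, each a Python script; the robot and the scene stay as the last script left them, time stands still between calls to the robot, and variables do not carry over. Pictures are saved under pics/ and viewed, at most 14 in all, crops included, and the job is handed in when it is done.

```bash
mkdir -p pics; cat > h.py <<'E'
import numpy as np, cv2
from station import *
def world(cam,depth,T,K,u,v,z=None):
    r=np.array([(u-K[0,2])/K[0,0],(v-K[1,2])/K[1,1],1.0])
    if z is None: p=T[:3,:3]@(r*depth)+T[:3,3]
    else:
        d=T[:3,:3]@r; p=T[:3,3]+d*(z-T[2,3])/d[2]
    return p
def cloud(cam,depth,T,K):
    v,u=np.mgrid[:400,:640]
    P=np.stack([(u-K[0,2])/K[0,0]*depth,(v-K[1,2])/K[1,1]*depth,depth],-1)
    return P@T[:3,:3].T+T[:3,3]
def snap(cam,name=None):
    c=calibration(cam);T=np.array(c["pose"]);K=np.array(c["camera_matrix"])
    im,d=read_camera(cam)
    if name: cv2.imwrite(f"pics/{name}.png",im[:,:,::-1])
    return im,d,T,K
E
python3 - <<'E'
from h import *
print(tcp_to_grasp,current_time())
for cam in ("top","scene"):
    im,d,T,K=snap(cam,cam+"0"); W=cloud(cam,d,T,K)
    print(cam,T[:3,3].round(3),T[:3,2].round(2))
    if cam=="scene":continue
    for q in ["tray_blue","tray_yellow","dome_sensor_mid","cube_charger_mid","dsub_pair_mid","solder_reel_mid","flux_pot_mid","heatsink_mid","brass_ferrule_mid"]:
        for r in cut_out(q,cam)[:4]:
            m=r["mask"]&(d>0)
            P=W[m]
            if len(P)<5: continue
            u,v=r["location"];uv=np.argwhere(r["mask"])[:,::-1].astype(np.float32)
            print(q,round(r["conf"],2),np.round([u,v]),len(P),"med",np.median(P,0).round(3),"lo",np.percentile(P,2,0).round(3),"hi",np.percentile(P,98,0).round(3))
E
```

```text
0.0187 0.0
top [ 0.234 -0.111  1.476] [ 0.2  -0.01 -0.98]
tray_blue 0.92 [372. 195.] 2512 med [ 0.526 -0.31   0.004] lo [ 0.412 -0.365 -0.003] hi [ 0.643 -0.255  0.018]
tray_yellow 0.37 [374. 195.] 2576 med [ 0.526 -0.31   0.005] lo [ 0.41  -0.365 -0.003] hi [ 0.643 -0.253  0.018]
cube_charger_mid 0.56 [272. 179.] 215 med [0.604 0.004 0.043] lo [ 0.583 -0.018  0.006] hi [0.63  0.028 0.051]
dsub_pair_mid 0.82 [461. 239.] 270 med [ 0.358 -0.58   0.015] lo [ 0.333 -0.606  0.006] hi [ 0.384 -0.555  0.023]
dsub_pair_mid 0.81 [312. 215.] 255 med [ 0.469 -0.112  0.016] lo [ 0.44  -0.139  0.002] hi [ 0.495 -0.084  0.022]
dsub_pair_mid 0.72 [316. 247.] 232 med [ 0.365 -0.121  0.016] lo [ 0.341 -0.144  0.008] hi [ 0.39  -0.097  0.022]
dsub_pair_mid 0.33 [241. 221.] 227 med [0.462 0.114 0.031] lo [0.44  0.091 0.001] hi [0.485 0.139 0.037]
solder_reel_mid 0.75 [243. 222.] 287 med [0.462 0.114 0.03 ] lo [ 0.437  0.089 -0.003] hi [0.496 0.142 0.037]
flux_pot_mid 0.7 [228. 155.] 237 med [0.686 0.156 0.026] lo [0.662 0.131 0.007] hi [0.714 0.181 0.033]
flux_pot_mid 0.62 [239. 182.] 133 med [0.6   0.114 0.019] lo [0.582 0.095 0.011] hi [0.619 0.134 0.025]
heatsink_mid 0.69 [185. 208.] 162 med [0.509 0.293 0.013] lo [0.488 0.272 0.001] hi [0.529 0.314 0.021]
brass_ferrule_mid 0.54 [240. 181.] 118 med [0.6   0.114 0.019] lo [0.581 0.095 0.011] hi [0.617 0.132 0.025]
scene [-0.175 -1.286  0.732] [ 0.48  0.76 -0.45]
```

```bash
python3 - <<'E'
import cv2
a=cv2.imread("pics/top0.png")[110:280,140:500]
cv2.imwrite("pics/top0c.png",cv2.resize(a,(792,374),interpolation=cv2.INTER_CUBIC))
E
```

```text
(no output)
```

View pics/top0c.png

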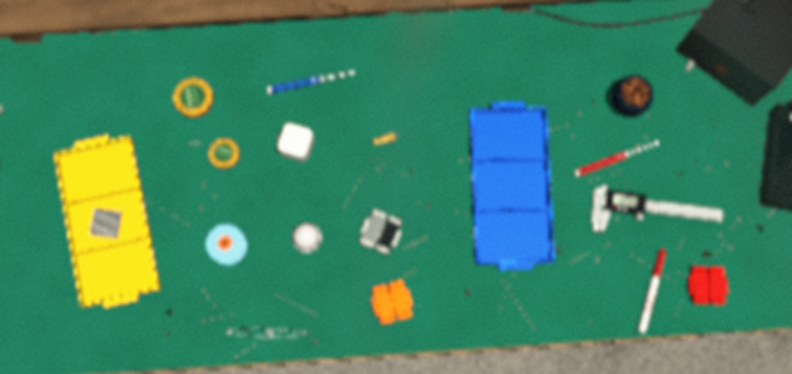

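View pics/scene0.png

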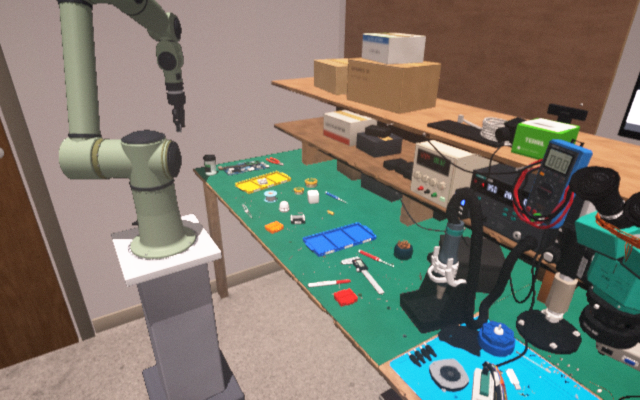

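The crop shows the yellow tray on the left (heatsink in its middle compartment) and the blue tray at centre-right. The stock lies between them: cube (295,141), dome (307,238), grey/black pair (381,231), reel (226,244), small tin (224,153) and ferrule (385,138). The big tin (193,97) and the orange and red pairs are decoys. I'll look closer with the wrist camera.

```bash
cat >> h.py <<'E'
def down(psi):  # tool pointing down, closing axis y at world angle psi (deg)
    a=np.radians(psi); y=np.array([np.cos(a),np.sin(a),0]); z=np.array([0,0,-1.]); x=np.cross(y,z)
    return np.stack([x,y,z],1)
def hsvm(im,lo,hi): return cv2.inRange(cv2.cvtColor(im,cv2.COLOR_RGB2HSV),lo,hi)>0
def rect(P):
    (c,s,a)=cv2.minAreaRect((P[:,:2]*1000).astype(np.float32)); return np.round(c,1),np.round(s,1),round(a,1)
def biggest(m):
    n,l,s,_=cv2.connectedComponentsWithStats(m.astype(np.uint8)); return l==1+np.argmax(s[1:,4])
E
python3 - <<'E'
from h import *
im,d,T,K=snap("top"); W=cloud("top",d,T,K)
ok=(d>0)&(W[...,2]<.03)&(W[...,0]<.75)
for n,lo,hi in (("blue",(105,150,100),(120,255,255)),("yellow",(22,150,120),(32,255,255))):
    m=biggest(hsvm(im,lo,hi)&ok); print(n,m.sum(),rect(W[m]))
shelf=(W[...,2]>.08)&(np.abs(W[...,1])<.4)&(W[...,0]>.5)&(d>0)
print("shelf",np.percentile(W[shelf],[1,5,50],axis=0).round(3) if shelf.any() else None)
print("tool",current_tool_rot().round(2).tolist())
best=None
for psi in (0,90,-90,180):
    q=solve_ik([.50,.0,.36],down(psi)); print(psi,None if q is None else np.round(q,0))
move_to([.50,.03,.36],down(90) if abs(current_tool_rot()[1,1])>.7 else down(0))
im,d,T,K=snap("wrist","w1"); print(current_time(),T[:3,3].round(3),T[:3,:3].round(2).tolist())
E
```

```text
blue 2515 (array([ 528.6, -308.5]), array([114. , 248.6]), 87.5)
yellow 2495 (array([515.5, 291.2]), array([257.5, 116.2]), 10.0)
shelf [[ 0.748 -0.393  0.156]
 [ 0.752 -0.361  0.163]
 [ 0.82   0.017  0.393]]
tool [[-0.91, 0.41, 0.0], [0.41, 0.91, 0.0], [-0.0, 0.0, -1.0]]
0 [-8. 10. -4. 76.  0. 82.]
90 [-8. 10. -4. 76.  0. -8.]
-90 [ -8.  10.  -4.  76.   0. 172.]
180 [ -8.  10.  -4.  76.   0. -98.]
2.6667 [0.434 0.03  0.502] [[-0.0, 0.97, 0.26], [1.0, 0.0, 0.0], [0.0, 0.26, -0.97]]
```

View pics/w1.png

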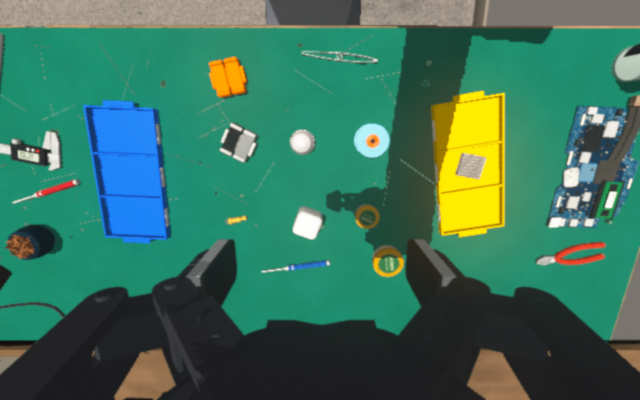

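The wrist view shows everything. Blue tray is centred at about (128,171) and yellow at (470,164). Pair is at (238,142), dome (302,142), reel (371,141), cube (308,222), small tin (367,216) and ferrule (236,219). I'll measure the poses now.

```bash
python3 - <<'E'
from h import *
im,d,T,K=snap("wrist"); W=cloud("wrist",d,T,K); z=W[...,2]; ok=d>0
v,u=np.mgrid[:400,:640]
print("table z",np.median(z[ok&(v>60)&(v<200)&(u>180)&(u<420)]).round(4))
for n,lo,hi in (("blue",(105,150,60),(122,255,255)),("yellow",(22,150,60),(32,255,255))):
    m=biggest(hsvm(im,lo,hi)&ok&(z<.03)&(W[...,0]<.75)&(v<245)&((u<200)|(u>425)))
    P=W[m];print(n,rect(P))
    # tray body: erode tabs by opening in world raster
    g=np.zeros((500,900),np.uint8); ix=((P[:,0]-.3)*1000).astype(int);iy=((P[:,1]+.45)*1000).astype(int)
    g[np.clip(ix,0,499),np.clip(iy,0,899)]=255
    g=cv2.morphologyEx(g,cv2.MORPH_CLOSE,np.ones((9,9)));g=cv2.morphologyEx(g,cv2.MORPH_OPEN,np.ones((75,75)))
    yy,xx=np.nonzero(g); print("  body",rect(np.stack([yy/1000+.3,xx/1000-.45],1)))
for n,(cu,cv_),h in (("dsub",(238,142),.015),("dome",(302,142),.038),("reel",(371,141),.030),("cube",(308,222),.045),("flux",(367,216),.019),("ferr",(236,219),.012)):
    m=ok&(np.hypot(u-cu,v-cv_)<26)&(z>h-.006 if n!="dome" else z>.016)&(z<h+.012)
    m=biggest(m);P=W[m]
    print(n,m.sum(),"z",np.percentile(P[:,2],[5,50,98]).round(3),rect(P),"mean",(P.mean(0)*1000).round(1))
    for r in spot_point({"dsub":"dsub_pair_mid","dome":"dome_sensor_mid","reel":"solder_reel_mid","cube":"cube_charger_mid","flux":"flux_pot_mid","ferr":"brass_ferrule_mid"}[n],"wrist"):
        a,b=r["location"]
        if np.hypot(a-cu,b-cv_)<30: print("   spot",np.round([a,b],1),(world("w",0,T,K,a,b,h/2)*1000).round(1),round(r["conf"],2))
a=im[95:265,190:400]; cv2.imwrite("pics/w1c.png",cv2.resize(a,None,fx=3.5,fy=3.5,interpolation=cv2.INTER_CUBIC)[:,:,::-1])
E
```

```text
table z 0.001
blue (array([ 529.5, -308.7]), array([114.9, 251.3]), 87.4)
  body (array([ 528.9, -309.2]), array([114.5, 236.4]), 87.5)
yellow (array([517.7, 296.2]), array([259.1, 125.3]), 9.5)
  body (array([515.5, 292.8]), array([254.5, 120.2]), 9.5)
dsub 927 z [0.012 0.015 0.018] (array([ 470.8, -111.4]), array([54.1, 53.8]), 63.3) mean [ 470.4 -110.8   14.7]
   spot [237.6 143.8] [ 473.7 -113.     7.5] 0.93
dome 417 z [0.02  0.033 0.039] (array([469.8,  -2.7]), array([37.1, 36.5]), 89.9) mean [468.9  -1.5  31.3]
   spot [299.8 142.6] [470.7  -4.8  19. ] 0.76
reel 862 z [0.029 0.03  0.032] (array([466.3, 114.1]), array([52.9, 53.1]), 38.9) mean [466.1 114.2  30.2]
   spot [370.9 143.2] [471.9 115.6  15. ] 0.87
cube 552 z [0.041 0.044 0.046] (array([610.2,   5.7]), array([43.1, 42.8]), 69.9) mean [609.1   6.1  43.8]
   spot [311.6 221.6] [610.5  14.1  22.5] 0.91
flux 438 z [0.017 0.019 0.021] (array([603. , 113.7]), array([42.6, 41.3]), 44.5) mean [602.3 113.1  18.8]
   spot [368.8 217.6] [607.4 119.    9.5] 0.83
ferr 83 z [0.007 0.01  0.013] (array([ 612.1, -124.6]), array([10.2, 32.4]), 6.3) mean [ 611.2 -126.6    9.6]
   spot [235.6 220.5] [ 614.5 -127.8    6. ] 0.4
```

View pics/w1c.png

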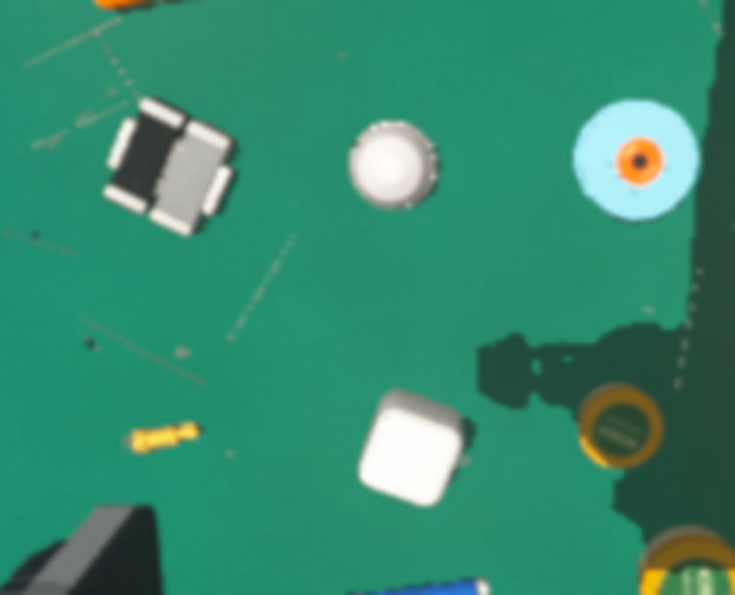

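The pair's seam and the cube's faces are clear in the crop: the cube's grip axis is about 70° and the pair's about 64°. The ferrule at (165,437) is well clear of both. Starting with the dome.

```bash
cat >> h.py <<'E'
def tray(c,a,dx):
    a=np.radians(a); return np.array([c[0]+dx*np.cos(a),c[1]+dx*np.sin(a)])
BL=((.529,-.309),-2.5); YE=((.516,.292),9.6)
def pick(xy,psi,ztcp,w,N,ztrans=.14):
    t=current_time()
    R=down(psi); move_to([*xy,max(ztrans,.10)],R)
    move_linear([*xy,ztcp],vel=.15)
    gripper_to(0.0,N); wait(.15)
    print("grip w",round(current_gripper_width()*85,1),"expect",w,"F",round(current_grasp_force(),1))
    move_linear([*xy,ztrans],vel=.15)
    print(" lifted w",round(current_gripper_width()*85,1),"F",round(current_grasp_force(),1),"fz",current_wrist_force().round(1),"dt",round(current_time()-t,1))
def place(xy,psi,ztcp,w,ztrans=.14):
    t=current_time()
    move_to([*xy,ztrans],down(psi)); move_linear([*xy,ztcp+.02],vel=.2); move_linear([*xy,ztcp],vel=.04)
    print(" down f",current_wrist_force().round(1),current_tcp_pos().round(4))
    gripper_to(min(1,(w+18)/85)); wait(.15)
    move_linear([*xy,ztrans],vel=.2); gripper_to(1.0)
    print(" dt",round(current_time()-t,1),"t",round(current_time(),1))
E
python3 - <<'E'
from h import *
pick((.4695,-.0025),80,.002,42,30)
im,d,T,K=snap("wrist","w2")
place(tray(*BL,-.075),87.5,.0055,42)
snap("wrist","w3")
E
python3 -c "
import cv2,numpy as np
cv2.imwrite('pics/w23.png',cv2.resize(np.vstack([cv2.imread('pics/w2.png'),cv2.imread('pics/w3.png')]),(480,600)))"
```

```text
grip w 38.6 expect 42 F 29.4
 lifted w 38.6 F 30.2 fz [ 0.4  0.4 -0.3] dt 3.7
 down f [-1.2  1.4  5.8] [ 0.4539 -0.3057  0.0057]
 dt 4.2 t 11.0
```

View pics/w23.png

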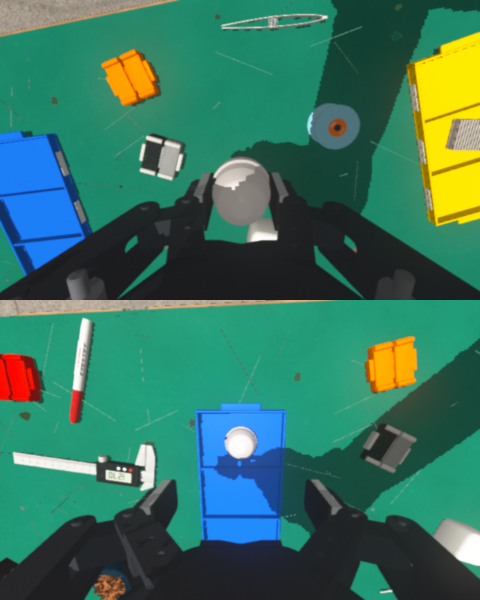

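The dome is held upright in the upper frame and stands in the near blue compartment in the lower frame (240,443). Now the cube and the pair.

```bash
python3 - <<'E'
from h import *
pick((.6095,.006),70,.008,44,40)
place(tray(*BL,.075),87.5,.0118,44)
pick((.4705,-.1112),64,.001,44,30)
place(tray(*BL,0),87.5,.0046,44)
move_to([.45,-.28,.25],down(87.5)); snap("wrist","w4")
E
```

```text
grip w 42.9 expect 44 F 41.1
 lifted w 42.7 F 40.6 fz [-0.4 -0.8 -1.4] dt 4.0
 down f [-0.9  0.8  3.5] [ 0.6037 -0.3122  0.0119]
 dt 4.2 t 19.2
grip w 43.8 expect 44 F 30.8
 lifted w 44.1 F 30.6 fz [ 0.1  0.2 -0.5] dt 3.7
 down f [-2.1  0.2  3.9] [ 0.5288 -0.309   0.0047]
 dt 3.9 t 26.8
```

View pics/w4.png

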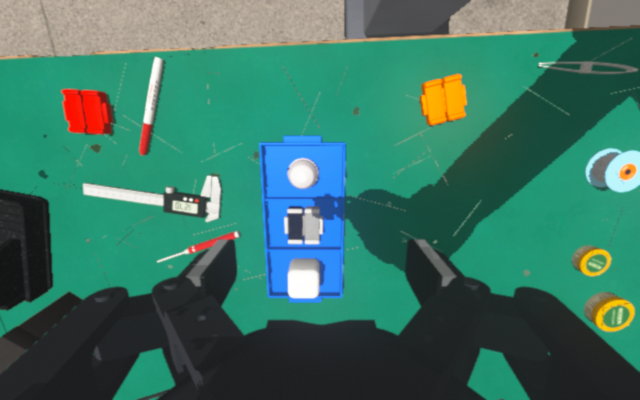

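Dome (302,173), pair (303,226) and cube (303,278) each sit flat in their own blue compartment. Now the reel and the tin.

```bash
python3 - <<'E'
from h import *
pick((.4655,.114),92,.007,54,70)
place(tray(*YE,-.075),99.6,.0108,54)
pick((.6025,.1135),100,.001,43,30)
place(tray(*YE,.075),99.6,.0048,43)
move_to([.45,.24,.25],down(95)); snap("wrist","w5")
E
```

```text
grip w 49.5 expect 54 F 70.1
 lifted w 49.1 F 72.7 fz [-0.6 -0.6 -2.9] dt 4.2
 down f [-2.7 -1.3  8.1] [0.442  0.2796 0.0115]
 dt 3.6 t 35.3
grip w 41.2 expect 43 F 29.9
 lifted w 41.5 F 30.4 fz [ 0.4  0.1 -0.6] dt 3.7
 down f [-2.1  0.3  3.6] [0.5896 0.3045 0.0049]
 dt 3.8 t 42.8
```

View pics/w5.png

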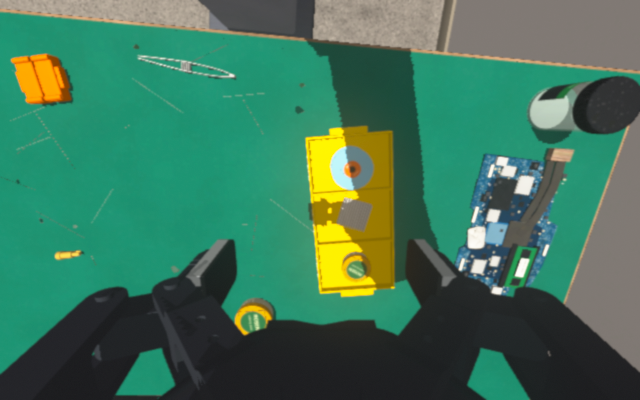

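Reel (352,168) and small tin (356,268) are in the outer yellow compartments. The heatsink and ferrule haven't moved. One depth check for flatness before I hand it in.

```bash
python3 - <<'E'
from h import *
def chk(L,tr):
    im,d,T,K=snap("wrist");W=cloud("w",d,T,K);z=W[...,2]
    for n,dx,h,r in L:
        c=tray(*tr,dx); m=(d>0)&(np.hypot(W[...,0]-c[0],W[...,1]-c[1])<.034)&(z>h+.003-.006)
        if not m.any(): print(n,"none");continue
        m=biggest(m);P=W[m]; Q=P[np.abs(P[:,2]-np.median(P[:,2]))<.004]
        s=np.linalg.lstsq(np.c_[Q[:,:2],np.ones(len(Q))],Q[:,2],rcond=None)[0]
        print(n,rect(P),"off",((np.array(rect(P)[0])/1000-c)*1000).round(1),"z",np.median(P[:,2]).round(4),"exp",h+.003,"slope deg",np.degrees(s[:2]).round(1))
chk([("reel",-.075,.030,0),("flux",.075,.019,0),("heatsink",0,.012,0)],YE)
move_to([.45,-.28,.25],down(87.5))
chk([("dome",-.075,.038,0),("cube",.075,.045,0),("dsub",0,.015,0)],BL)
print(current_time())
E
```

```text
reel (array([444.5, 279. ]), array([67.2, 29.9]), 87.3) off [ 2.4 -0.5] z 0.3303 exp 0.033 slope deg [-2.2  0. ]
flux (array([590.2, 303.7]), array([42.8, 41.1]), 6.8) off [ 0.3 -0.8] z 0.0219 exp 0.022 slope deg [1.2 0.5]
heatsink (array([511. , 292.1]), array([39.7, 40.2]), 79.6) off [-5.   0.1] z 0.0139 exp 0.015 slope deg [ 0.1 -0.2]
dome (array([ 440.5, -309.7]), array([27. , 65.4]), 21.2) off [-13.6  -4. ] z 0.3339 exp 0.041 slope deg [-12.5   3.5]
cube (array([ 603.5, -312.8]), array([43.2, 41.6]), 87.2) off [-0.4 -0.5] z 0.047 exp 0.048 slope deg [ 2.3 -1. ]
dsub (array([ 527.2, -310.2]), array([52.9, 52.1]), 87.5) off [-1.8 -1.2] z 0.0178 exp 0.018 slope deg [ 0.2 -0. ]
45.65
```

The reel and dome readings picked up the gripper itself (z about 0.33), so I'll repeat those two with a height cap.

```bash
python3 - <<'E'
from h import *
def chk(n,dx,h,tr):
    im,d,T,K=snap("wrist");W=cloud("w",d,T,K);z=W[...,2]; c=tray(*tr,dx)
    m=biggest((d>0)&(np.hypot(W[...,0]-c[0],W[...,1]-c[1])<.034)&(z>h-.01)&(z<.1)); P=W[m]
    Q=P[np.abs(P[:,2]-np.median(P[:,2]))<.004]; s=np.linalg.lstsq(np.c_[Q[:,:2],np.ones(len(Q))],Q[:,2],rcond=None)[0]
    print(n,rect(P),"zmed,max",np.percentile(P[:,2],[50,99]).round(4),"top exp",h+.003,np.degrees(s[:2]).round(1))
chk("dome",-.075,.038,BL)
move_to([.45,.24,.25],down(95)); chk("reel",-.075,.030,YE)
E
```

```text
dome (array([ 453.6, -306.6]), array([34.1, 33.3]), 86.3) zmed,max [0.0368 0.0421] top exp 0.041 [ 1.2 -0.6]
reel (array([441.9, 279.2]), array([53.4, 53. ]), 5.2) zmed,max [0.0331 0.0349] top exp 0.033 [ 0.  -0.1]
```

All five parts are flat and in place.

```bash
python3 -c "
from station import *
print(close_job(),current_time())"
```

```text
the job is handed in; nothing more can be done
the job is handed in; nothing more can be done
```

Both kits are made up and handed in at about 47 s of the 115 s allowed; depth checks show all five parts flat in their own compartments, and the heatsink and brass ferrule were not touched.

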